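# Test-fit shelf collars on the stub post

### The arm

A 6-joint arm with a two-finger parallel gripper is mounted at the origin on the work surface. World frame = base frame: x ahead of the robot, y to its left, z up, the work surface at z = 0. Lengths are in m, angles in rad, forces in N, time in s.
With the tool pointing down it reaches from about 0.35 to 0.975 m from the base axis. Payload 4.9 kg.
Tool frame: the origin (TCP) lies midway between the tips of the shut fingers; the grasp point (between the pads) lies ctrl.grip_point_offset behind it (ctrl.grip_point_offset is the distance from the TCP to the grasp point, in m); x points along the fingers, y is the direction in which the jaws open and shut, and the axes are right-handed (so a half turn about x gives the same grasp; the last joint's range is limited). The gripper opens to 85 mm and grips with 20 to 120 N. Pads are 22 mm wide; open, the fingers measure 114 mm over their backs; the gripper's body (76 mm by 85 mm) begins 54 mm behind the grasp point. The pads swing forward as they close: fully open they stand 13 mm farther back than shut.
Start: joints at [1.127, 0.053, 1.613, -0, 1.476, -0.119], TCP at [0.199, 0.592, 0.231] pointing down, gripper open.
Joint ranges: [-3.01, 3.01], [-1.01, 2.22], [0.06, 2.58], [-1.02, 4.17], [0.09, 2.62], [-3.14, 3.14]. Speed limits (rad/s): [2.57, 2.57, 3.14, 3.14, 3.14, 3.14].

### API

Orientations are given as a rotation vector (axis times angle).
In Python, from station import ctrl gives the robot as it stands. The module is installed in compiled form; this text tells all that it offers.
- The arm moves only by the tool drive_tool, never from a script. Its argument "commands" is text: rows parted by semicolons, each of 5 numbers parted by spaces: the closure, from -1 (fully open) to 1 (shut), so that 0 is half open, then the shift along the tool's x, y, z in units of 40 mm (1.0 is 40 mm), then the turn about the tool's x in units of 5 degrees (1.0 is 5 degrees). A call has 1 to 8 rows; each row is the pose to reach, as a shift and turn from the pose commanded when the call began, along the tool's axes at that moment; what a row does not reach only later rows make up. A row lasts 1/12 s, in which the tool goes at most 41.7 mm and 7.16 degrees, less where a joint would pass 70% of its speed; a pose out of reach is approached as far as the arm can. A call with a gripper value outside its range is refused whole. The fingers move at their own pace and stop on an object; "newtons" is the grip in N (left out, the last holds). Time passes only in rows, so rows that repeat a pose let the fingers close. It gives the time, the measured TCP pose, the force and the opening at its end, in the units of the state.
- ctrl.get_obs(): the state, without advancing time (a new reading comes with each control period).
- ctrl.get_image(name): name is "scene" or "top" or "wrist"; returns (picture, depth): 384x512x3 uint8, blue, green, red; 384x512 float32, m along the optical axis (not along the pixel's ray), 0 where there is no reading.
- ctrl.camera_info(name): a dict with "K" (3x3 intrinsics, pixels), "T" (4x4, takes a point from camera to world coordinates). Camera axes: x right, y down, z forward; pixel columns grow to the right and rows downward; lengths in m; the calibration is good to about 2 mm. A picture is of the moment at which its call begins: read the wrist's pose just before it. camera_info takes no time and is no camera call; for the wrist camera it gives the pose at the moment of the call.
- ctrl.finish_job(): hands the job in, once; it reports no verdict.
The state is a dict: "t": time; "q": joint angles; "dq": joint speeds; "effort": joint torques, N m; "tool_pos": TCP position; "tool_rot": TCP orientation; "contact_force": force on the tool from outside, world axes, zero at the start; "wrist_torque": the same for the moment, N m; "opening": finger opening in m.
Only numpy, scipy, OpenCV 4.12 (cv2) and the standard library are available. Lean on these libraries where they do the work, as an engineer would, in place of code of your own. Each camera call takes 0.05 s, during which the arm holds its last target.

### The job

Two spare white plastic collars for the pantry's wire shelving stand on the packing table; they look alike from outside, but only one has a bore wide enough for our shelf posts. Slide the one that fits over the upright steel stub post until it sits fully down on the wooden base and leave it there, and put the one that is too narrow into the white open tray.

Things in the scene. Friction and masses are not known exactly. Their poses are not given: they have to be found in the camera images.
- collar_wide_mid (a point): Centre (on the bore's axis, half-way up) of the loose white plastic collar that fits the post: a plain round tube standing upright on the table, 56 mm outside diameter, 44 mm high, through bore 38 mm (wall 9 mm), 50 g or so. z is along the bore. Grasp it across its outside.
- collar_narrow_mid (a point): Centre (on the bore's axis, half-way up) of the loose white plastic collar that is too narrow: a plain round tube standing upright on the table, the same 56 mm outside diameter and 44 mm high, but through bore only 14 mm (wall 21 mm), 80 g or so. z is along the bore. Grasp it across its outside.
- gauge_seat (a point): Fixed gauge: a stub of bare steel shelf post standing upright in the middle of a plywood base 100 x 100 x 12 mm. This point is on the post's axis at the base's top face (12 mm above the table), where a collar's lower end comes to rest; z up along the post. The post is 26 mm in diameter and rises 60 mm above this point; its top 16 mm taper to an 8 mm wide flat tip. A collar fully down has its centre 22 mm above this point.
- tray_in (a point): Fixed white plastic open tray, 180 mm (its x) x 150 mm (its y) x 45 mm high, walls and floor 4 mm thick. This point is the centre of its inner floor, 4 mm above the table; z up; turned by its yaw. A collar standing in it has its centre 22 mm above this point.
There are look-alikes about, which are no part of the job. Leave any green, pink or turquoise look-alike of the part that bears collar_wide_mid alone.

How it is judged:
At the end, for the whole second after the job is handed in: The wide-bore collar is round the stub post, its centre within 12 mm of the post's axis, upright within 10 degrees and no more than 8 mm short of sitting on the base; the narrow-bore collar lies inside the tray's walls, its centre no more than 36 mm above the tray's floor; both are at rest (horizontal distance between collar_wide_mid and gauge_seat below 0.012 m and z of collar_wide_mid in the frame of gauge_seat below 0.03 m and angle between the z axis of collar_wide_mid and the z axis of gauge_seat, either way round below 0.17 rad and x of collar_narrow_mid in the frame of tray_in between -0.075 and 0.075 m and y of collar_narrow_mid in the frame of tray_in between -0.06 and 0.06 m and z of collar_narrow_mid in the frame of tray_in below 0.036 m and linear speed of collar_wide below 0.02 m/s and linear speed of collar_narrow below 0.03 m/s); the robot touches nothing.
It also fails if it takes over 64 s, if anything falls off the work surface, if the arm or the gripper's body presses on something with over 40 N, if the wrist force passes 120 N, or if a joint passes its speed limit or range.

## Working session

There is one attempt and no reset: what is moved stays moved. The work goes in short steps, Python scripts to look and compute and a tool call to move; the robot and the scene stay as the last step left them, time stands still between calls to the robot, and variables do not carry over. Pictures are saved under pics/ and viewed, and the job is handed in when it is done.

Besides the shell and the picture viewer there is one more tool, called after ">>>" by a JSON object that holds its "op" and its "data". drive_tool: Moves the arm, as the interface text tells. Its arguments: {"type":"object","properties":{"commands":{"type":"string"},"newtons":{"type":"number"}},"required":["commands"]}

```bash
mkdir -p pics; python3 - <<'E'
from station import ctrl
import cv2,numpy as np
o=ctrl.get_obs(); print({k:np.round(v,4) for k,v in o.items()}); print(ctrl.grip_point_offset)
for n in("scene","top","wrist"):
    i=ctrl.camera_info(n); print(n,np.round(i["K"],1).tolist(),np.round(i["T"],3).tolist())
    p,d=ctrl.get_image(n); cv2.imwrite(f"pics/{n}0.png",p); np.save(f"pics/{n}0.npy",d)
E
```

```text
{'t': np.float64(0.0), 'q': array([ 1.1270e+00,  5.3400e-02,  1.6143e+00,  1.0000e-04,  1.4760e+00,
       -1.1900e-01]), 'dq': array([-0.0014,  0.0001, -0.0003, -0.0004,  0.0015,  0.0006]), 'effort': array([-1.40000e-03, -3.93688e+01, -3.70174e+01, -2.00000e-04,
        7.10000e-03, -0.00000e+00]), 'tool_pos': array([0.1992, 0.5918, 0.2301]), 'tool_rot': array([ 0.2533,  1.5564, -0.2564]), 'contact_force': array([0.5451, 0.9068, 0.4751]), 'wrist_torque': array([-0.0469,  0.0579,  0.0313]), 'opening': np.float64(0.0856)}
0.0187
scene [[432.5, 0.0, 252.0], [0.0, 432.5, 196.7], [0.0, 0.0, 1.0]] [[0.815, 0.343, -0.467, 1.124], [0.579, -0.471, 0.665, -0.809], [0.008, -0.813, -0.583, 0.75], [0.0, 0.0, 0.0, 1.0]]
top [[389.3, 0.0, 261.9], [0.0, 389.3, 183.2], [0.0, 0.0, 1.0]] [[-0.097, -0.972, 0.213, 0.352], [-0.995, 0.094, -0.021, 0.012], [0.0, -0.214, -0.977, 1.029], [0.0, 0.0, 0.0, 1.0]]
wrist [[274.6, 0.0, 250.7], [0.0, 274.6, 194.0], [0.0, 0.0, 1.0]] [[0.32, 0.902, 0.291, 0.124], [0.948, -0.304, -0.099, 0.617], [-0.001, 0.307, -0.952, 0.373], [0.0, 0.0, 0.0, 1.0]]
```

View pics/scene0.png

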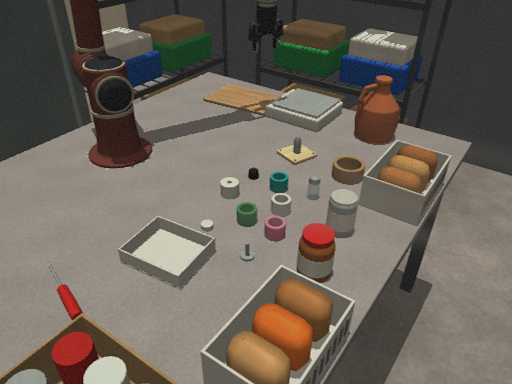

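View pics/top0.png

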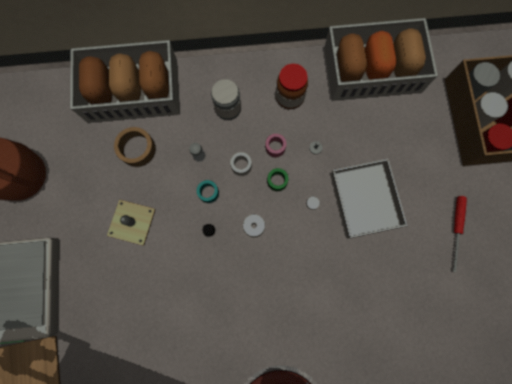

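View pics/wrist0.png

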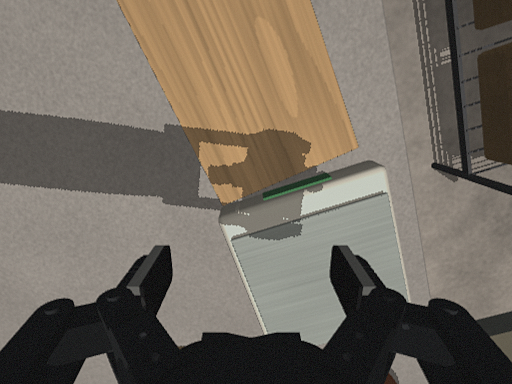

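Candidates: the white ring at top (241,162) / scene (281,204) has a large hole. The white ring at top (254,225) / scene (230,187) has a small one. The green, turquoise and pink rings and the white disc at (313,203) are look-alikes. I'll confirm in one enlarged crop and measure.

```bash
cat > h.py <<'E'
from station import ctrl
import cv2,numpy as np
def proj(n,P,info=None):
    i=info or ctrl.camera_info(n); T=np.linalg.inv(i["T"]); c=T[:3,:3]@np.array(P).T+T[:3,3:4]
    u=i["K"]@c; return (u[:2]/u[2]).T
def ray(n,uv,info=None):
    i=info or ctrl.camera_info(n); d=i["T"][:3,:3]@np.linalg.inv(i["K"])@np.array([uv[0],uv[1],1.]); return i["T"][:3,3],d
def onz(n,uv,z,info=None):
    o,d=ray(n,uv,info); return o+d*(z-o[2])/d[2]
def tri(rs):
    A=np.zeros((3,3));b=np.zeros(3)
    for o,d in rs:
        d=d/np.linalg.norm(d);M=np.eye(3)-np.outer(d,d);A+=M;b+=M@o
    p=np.linalg.solve(A,b); return p,[np.linalg.norm((np.eye(3)-np.outer(d,d)/(d@d))@(p-o)) for o,d in rs]
def cloud(n,d,info=None):
    i=info or ctrl.camera_info(n); v,u=np.mgrid[:d.shape[0],:d.shape[1]]
    c=np.stack([u,v,np.ones_like(u)],-1)@np.linalg.inv(i["K"]).T*d[...,None]
    return c@i["T"][:3,:3].T+i["T"][:3,3]
E
python3 - <<'E'
from h import *
t=cv2.imread("pics/top0.png");s=cv2.imread("pics/scene0.png")
a=cv2.resize(t[140:240,180:330],None,fx=5,fy=5,interpolation=cv2.INTER_CUBIC)[:,:750]
cv2.imwrite("pics/c_top.png",a)
b=cv2.resize(s[135:255,200:330],None,fx=5,fy=5,interpolation=cv2.INTER_CUBIC)
cv2.imwrite("pics/c_scene.png",b)
for n,img,cs in(("top",t,{"wide":(241,162),"nar":(254,225),"plate":(131,222)}),("scene",s,{"wide":(281,204),"nar":(230,187),"plate":(297,150)})):
    X=cloud(n,np.load(f"pics/{n}0.npy"))
    for k,(u,v) in cs.items():
        w=X[v-30:v+30,u-30:u+30].reshape(-1,3); c=onz(n,(u,v),.03)
        r=np.hypot(*(w-c)[:,:2].T)
        if k=="plate": m=(r<.06)&(w[:,2]>.045)&(w[:,2]<.1)
        else: m=(r<.045)&(w[:,2]>.038)&(w[:,2]<.06)
        q=w[m]
        if len(q)>4:
            lo,hi=q.min(0),q.max(0); (cx,cy),rr=cv2.minEnclosingCircle(q[:,:2].astype(np.float32)); print(n,k,len(q),"circ",round(cx,4),round(cy,4),round(rr,4),"z med",np.median(q[:,2]).round(4),"max",hi[2].round(4))
E
```

```text
top wide 196 circ 0.6272 0.0423 0.0282 z med 0.0431 max 0.0489
top nar 352 circ 0.4604 0.0232 0.0278 z med 0.0438 max 0.0486
top plate 96 circ 0.5029 0.3423 0.013 z med 0.0617 max 0.0736
scene wide 144 circ 0.6299 0.0394 0.0298 z med 0.0433 max 0.0477
scene nar 182 circ 0.4615 0.0199 0.0301 z med 0.044 max 0.0473
scene plate 57 circ 0.5025 0.3378 0.0147 z med 0.058 max 0.0726
```

View pics/c_top.png

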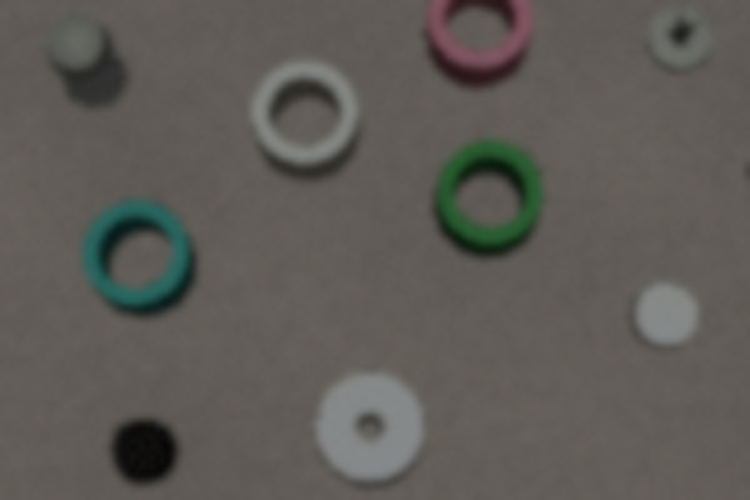

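View pics/c_scene.png

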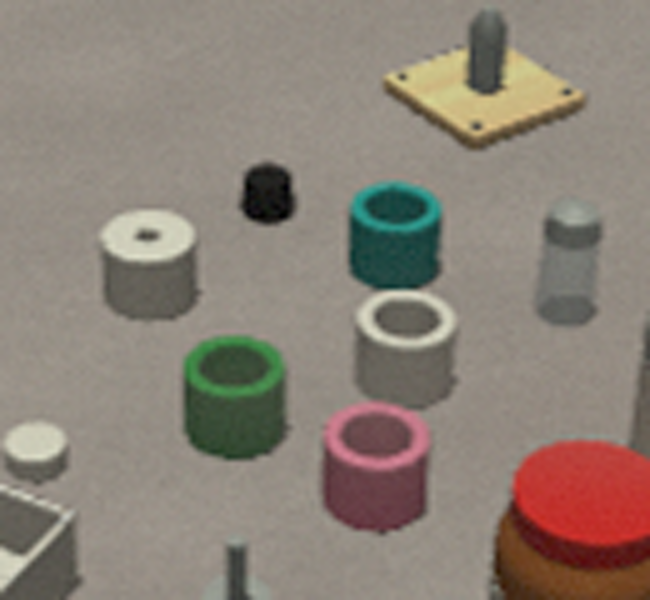

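The crops confirm it. The white ring with the wide bore is at top (241,163) and the one with the narrow bore is at top (254,225). Next I'll triangulate from both views: rim-hole centres, post tip, plate and tray.

```bash
python3 - <<'E'
from h import *
t=cv2.imread("pics/top0.png");s=cv2.imread("pics/scene0.png")
D={n:cloud(n,np.load(f"pics/{n}0.npy")) for n in("top","scene")}
# rim: pixels whose depth z in rim band -> ellipse
def rim(n,c):
    X=D[n]; m=((np.hypot(X[...,0]-c[0],X[...,1]-c[1])<.036)&(X[...,2]>.0385)&(X[...,2]<.055)).astype(np.uint8)
    k=max(cv2.findContours(m,0,1)[0],key=cv2.contourArea); return cv2.fitEllipse(cv2.convexHull(k))
for k,c in(("wide",(.628,.041)),("nar",(.461,.0215))):
    e={n:rim(n,c) for n in D}
    print(k,{n:np.round(np.r_[x[0],x[1]],1).tolist() for n,x in e.items()}, tri([ray(n,e[n][0]) for n in D]),[onz(n,e[n][0],.044).round(4).tolist() for n in D])
# plate
R={}
for n,img,(u,v) in(("top",t,(131,222)),("scene",s,(297,152))):
    h=cv2.cvtColor(img,cv2.COLOR_BGR2HSV); m=cv2.inRange(h,(15,50,60),(35,255,255)); w=np.zeros_like(m); w[v-32:v+32,u-32:u+32]=m[v-32:v+32,u-32:u+32]
    k=max(cv2.findContours(w,0,1)[0],key=cv2.contourArea); b=cv2.approxPolyDP(cv2.convexHull(k),4,True)[:,0]
    P=np.array([onz(n,p,.012) for p in b]); print(n,"plate corners",b.tolist(),P[:,:2].round(3).tolist())
    hull=np.array([onz(n,p,.012)[:2] for p in cv2.convexHull(k)[:,0]],np.float32); print("  rect",cv2.minAreaRect(hull))
    X=D[n]; tip=(X[...,2]>.064)&(X[...,2]<.09)&(np.hypot(X[...,0]-.503,X[...,1]-.34)<.05)
    vv,uu=np.nonzero(tip); print("  tip pts",len(uu),X[tip].mean(0).round(4)); R[n]=ray(n,(uu.mean(),vv.mean()))
print("tip tri",tri([R["top"],R["scene"]]))
# tray : rim points z .035-.05
X=D["top"]; m=(X[...,2]>.035)&(X[...,2]<.055); w=np.zeros_like(m); w[150:245,322:415]=m[150:245,322:415]
print("tray",len(X[w]),cv2.minAreaRect(X[w][:,:2].astype(np.float32)), np.median(X[w][:,2]))
X=D["scene"]; m=(X[...,2]>.035)&(X[...,2]<.055); w=np.zeros_like(m); w[210:285,115:220]=m[210:285,115:220]
print("tray s",len(X[w]),cv2.minAreaRect(X[w][:,:2].astype(np.float32)))
for nm,p in dict(green=(277,180),pink=(276,145),turq=(208,191),shaker=(196,150),black=(208,230),white=(313,203)).items(): print(nm,onz("top",p,.04)[:2].round(3))
E
```

```text
wide {'top': [240.1, 162.5, 20.6, 20.9], 'scene': [281.3, 198.8, 12.9, 19.6]} (array([0.62812813, 0.0419485 , 0.04008599]), [np.float64(2.247390946006225e-05), np.float64(2.2473909460220305e-05)]) [[0.6271, 0.0418, 0.044], [0.6309, 0.0372, 0.044]]
nar {'top': [253.1, 225.3, 21.4, 21.7], 'scene': [229.5, 182.3, 11.8, 18.9]} (array([0.46007894, 0.02277702, 0.03986559]), [np.float64(0.0004814053796058662), np.float64(0.00048140537960586553)]) [[0.46, 0.0231, 0.044], [0.4636, 0.0176, 0.044]]
top plate corners [[119, 199], [154, 208], [143, 245], [107, 235]] [[0.567, 0.371], [0.534, 0.279], [0.44, 0.311], [0.475, 0.404]]
  rect ((0.5036929845809937, 0.340963214635849), (0.10383792221546173, 0.10194133967161179), 69.79061889648438)
  tip pts 38 [0.5033 0.3409 0.0687]
scene plate corners [[316, 156], [293, 164], [276, 150], [301, 144]] [[0.572, 0.353], [0.535, 0.263], [0.44, 0.308], [0.488, 0.396]]
  rect ((0.5065369009971619, 0.3328707814216614), (0.11159610003232956, 0.11315814405679703), 70.02000427246094)
  tip pts 14 [0.5052 0.3381 0.0681]
tip tri (array([0.50349973, 0.34165616, 0.06614977]), [np.float64(0.0001993990657598779), np.float64(0.00019939906575970235)])
tray 560 ((0.5032961368560791, -0.2797295153141022), (0.18036608397960663, 0.15177056193351746), 6.231414794921875) 0.04346254515919151
tray s 850 ((0.5029499530792236, -0.28154265880584717), (0.18478213250637054, 0.15344472229480743), 6.2117600440979)
green [ 0.572 -0.05 ]
pink [ 0.667 -0.057]
turq [0.56  0.131]
shaker [0.674 0.155]
black [0.459 0.138]
white [ 0.503 -0.136]
```

```bash
cat >> h.py <<'E'
from scipy.spatial.transform import Rotation as Ro
def go(x,y,z):
    o=ctrl.get_obs(); R=Ro.from_rotvec(o["tool_rot"]).as_matrix(); d=np.array([x,y,z])-o["tool_pos"]
    print("t",round(float(o["t"]),2),"tcp",o["tool_pos"].round(4),"units xyz",(R.T@d/.04).round(3),"dist",np.linalg.norm(d).round(3),"open",round(float(o["opening"]),4),"F",o["contact_force"].round(1))
    return R
E
python3 - <<'E'
from h import *
R=go(.628,.041,.23); print(R.round(3))
E
```

```text
t 0.15 tcp [0.1992 0.5919 0.2304] units xyz [ 0.021 -9.632 14.553] dist 0.698 open 0.0852 F [-1.1 -0.  -0. ]
[[-0.001  0.319  0.948]
 [-0.001  0.948 -0.319]
 [-1.    -0.002 -0.   ]]
```

>>> {"op": "drive_tool", "data": {"commands": "-1 0 -0.5 0.75 0; -1 0 -1 1.5 0; -1 0 -1.5 2.25 0; -1 0 -2 3 0; -1 0 -2.5 3.75 0; -1 0 -3 4.5 0; -1 0 -3.5 5.25 0; -1 0 -4 6 0"}}

```text
t: 0.82
tool_pos: [0.3764, 0.3625, 0.2311]
tool_rot: [0.255, 1.556, -0.255]
contact_force: [0.8, 0.7, 0.9]
opening: 0.0852
```

>>> {"op": "drive_tool", "data": {"commands": "-1 0 -0.5 0.75 0; -1 0 -1 1.5 0; -1 0 -1.5 2.25 0; -1 0 -2 3 0; -1 0 -2.5 3.75 0; -1 0 -3 4.5 0; -1 0 -3.5 5.25 0; -1 0 -4 6 0"}}

```text
t: 1.48
tool_pos: [0.5528, 0.1342, 0.231]
tool_rot: [0.255, 1.556, -0.255]
contact_force: [0.1, 0.3, 0.5]
opening: 0.0851
```

```bash
python3 - <<'E'
from h import *
go(.628,.041,.13)
E
```

```text
t 1.48 tcp [0.5528 0.1342 0.231 ] units xyz [ 2.524 -1.607  2.525] dist 0.157 open 0.0851 F [0.1 0.3 0.5]
```

>>> {"op": "drive_tool", "data": {"commands": "-0.8 0 -0.4 0.6 0; -0.8 0 -0.8 1.3 0; -0.8 0 -1.3 1.9 0; -0.8 0.4 -1.6 2.5 0; -0.8 1 -1.6 2.5 0; -0.8 1.5 -1.6 2.5 0; -0.8 1.5 -1.6 2.5 0; -0.8 1.5 -1.6 2.5 0"}}

```text
t: 2.15
tool_pos: [0.6254, 0.0433, 0.1694]
tool_rot: [0.255, 1.56, -0.255]
contact_force: [0.5, 0.3, 1.1]
opening: 0.0765
```

```bash
python3 - <<'E'
from h import *
go(.628,.041,.012)
i=ctrl.camera_info("wrist"); p,d=ctrl.get_image("wrist"); cv2.imwrite("pics/w1.png",p)
X=cloud("wrist",d,i); m=(np.hypot(X[...,0]-.628,X[...,1]-.042)<.04)&(X[...,2]>.038)&(X[...,2]<.055)&(p.max(2)>90)
k=max(cv2.findContours(m.astype(np.uint8),0,1)[0],key=cv2.contourArea); e=cv2.fitEllipse(cv2.convexHull(k)); print(e, onz("wrist",e[0],.044,i), np.median(X[m][:,2]))
print("tri with top",tri([ray("wrist",e[0],i),ray("top",(240.1,162.5))]))
E
```

```text
t 2.15 tcp [0.6254 0.0433 0.1694] units xyz [ 3.936 -0.029  0.095] dist 0.157 open 0.0765 F [0.5 0.3 1.1]
((249.24009704589844, 188.80821228027344), (51.11054611206055, 53.7117919921875), 90.41228485107422) [0.62652425 0.04098311 0.044     ] 0.043839158326721084
tri with top (array([0.62485754, 0.04167871, 0.05093954]), [np.float64(0.00027210002985355577), np.float64(0.00027210002985361394)])
```

View pics/w1.png

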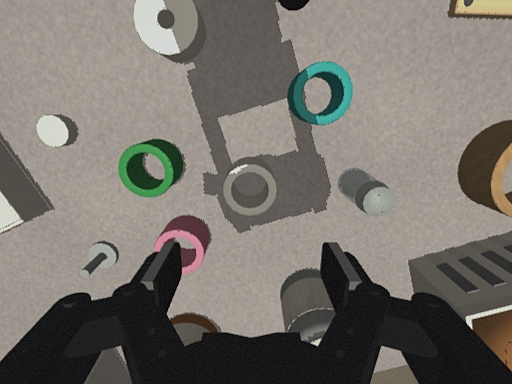

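The collar is at wrist pixel (249,189), bore open, in line with the jaws at about (0.627, 0.0415). Its neighbours are clear of the finger lanes, so I'll descend.

>>> {"op": "drive_tool", "data": {"commands": "-0.8 0.6 0 0.05 0; -0.8 1.2 0 0.05 0; -0.8 1.8 0 0.05 0; -0.8 2.4 0 0.05 0; -0.8 3 0 0.05 0; -0.8 3.5 0 0.05 0; -0.8 3.9 0 0.05 0; -0.8 3.9 0 0.05 0", "newtons": 30}}

```text
t: 2.87
tool_pos: [0.6269, 0.0431, 0.0134]
tool_rot: [0.254, 1.56, -0.255]
contact_force: [-0.5, -0.3, -0.3]
opening: 0.0766
```

```bash
python3 - <<'E'
from h import *
go(.627,.0415,.012)
E
```

```text
t 2.87 tcp [0.6269 0.0431 0.0134] units xyz [ 0.034 -0.038  0.015] dist 0.002 open 0.0766 F [-0.5 -0.3 -0.3]
```

>>> {"op": "drive_tool", "data": {"commands": "-0.5 0 -0.03 0 0; -0.3 0 -0.03 0 0; 0.2 0 -0.03 0 0; 0.2 0 -0.03 0 0; 0.2 0 -0.03 0 0; 0.2 0 -0.03 0 0; 0.2 0 -0.03 0 0; 0.2 0 -0.03 0 0", "newtons": 30}}

```text
t: 3.53
tool_pos: [0.6301, 0.0415, 0.0181]
tool_rot: [0.255, 1.551, -0.254]
contact_force: [0.2, 0.1, 6.8]
opening: 0.0553
```

```bash
python3 - <<'E'
from h import *
o=ctrl.get_obs();print(o["contact_force"],o["tool_pos"],o["wrist_torque"],o["opening"],(Ro.from_rotvec(o["tool_rot"]).as_matrix()).round(3))
p,d=ctrl.get_image("wrist"); cv2.imwrite("pics/w2.png",p)
p,d=ctrl.get_image("scene"); cv2.imwrite("pics/s2.png",cv2.resize(p[100:280,170:410],None,fx=3,fy=3))
E
```

```text
[0.21262603 0.098693   6.7912647 ] [0.63010417 0.04150696 0.01809563] [-0.03974141  0.08986878  0.04739766] 0.055324057832646954 [[ 0.004  0.319  0.948]
 [-0.     0.948 -0.319]
 [-1.     0.001  0.004]]
```

View pics/w2.png

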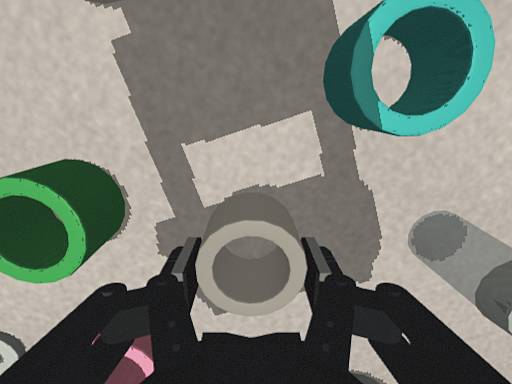

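View pics/s2.png

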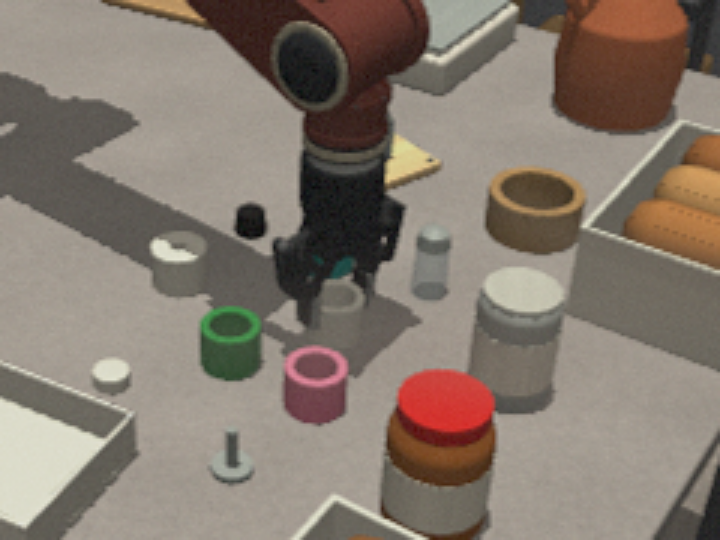

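Grasped: opening is 55 mm and the collar is upright between the pads. The 7 N is the pads swinging down as they close. Lifting.

>>> {"op": "drive_tool", "data": {"commands": "0.2 -0.5 0 0 0; 0.2 -1.2 0 0 0; 0.2 -2 0 0 0; 0.2 -2.8 0 0 0; 0.2 -3.6 0 0 0; 0.2 -4 0 0 0; 0.2 -4 0 0 0; 0.2 -4 0 0 0", "newtons": 40}}

```text
t: 4.3
tool_pos: [0.6287, 0.0415, 0.1767]
tool_rot: [0.255, 1.553, -0.255]
contact_force: [-0.3, -0.2, -2.1]
opening: 0.0553
```

```bash
python3 - <<'E'
from h import *
R=go(.5035,.341,.17); print(R.round(3))
i=ctrl.camera_info("wrist"); o=ctrl.get_obs(); p,d=ctrl.get_image("wrist"); cv2.imwrite("pics/w3.png",p)
X=(cloud("wrist",d,i)-o["tool_pos"])@Ro.from_rotvec(o["tool_rot"]).as_matrix()
w=X[190:330,190:310]; g=p[190:330,190:310]
m=(w[...,0]<-.02)&(w[...,0]>-.036)&(np.hypot(w[...,1],w[...,2])<.036)
q=w[m]; print(len(q),q.min(0).round(4),q.max(0).round(4),np.median(q[:,0])); print(cv2.minEnclosingCircle(q[:,1:].astype(np.float32)))
A=np.c_[q[:,1:],np.ones(len(q))]; print("top plane",np.linalg.lstsq(A,q[:,0],rcond=None)[0])
E
```

```text
t 4.3 tcp [0.6287 0.0415 0.1767] units xyz [ 0.158  6.097 -5.356] dist 0.325 open 0.0553 F [-0.3 -0.2 -2.1]
[[ 0.003  0.319  0.948]
 [-0.     0.948 -0.319]
 [-1.     0.001  0.003]]
5919 [-0.036  -0.0307 -0.0293] [-0.02    0.0289  0.0266] -0.02551545387699609
((-0.000912834657356143, -0.001867474988102913), 0.03134706988930702)
top plane [ 0.00678059 -0.00160563 -0.02537256]
```

View pics/w3.png

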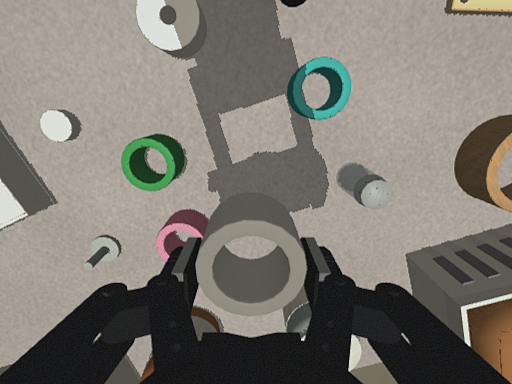

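>>> {"op": "drive_tool", "data": {"commands": "0.2 0 0.6 -0.55 0; 0.2 0 1.2 -1.1 0; 0.2 0 1.8 -1.6 0; 0.2 0 2.5 -2.2 0; 0.2 0 3.2 -2.8 0; 0.2 0 3.9 -3.4 0; 0.2 0 4.6 -4 0; 0.2 0 5.2 -4.5 0"}}

```text
t: 5.02
tool_pos: [0.5211, 0.2975, 0.172]
tool_rot: [0.253, 1.56, -0.256]
contact_force: [0.9, -0.6, 0.0]
opening: 0.0552
```

```bash
python3 - <<'E'
from h import *
go(.505,.3405,.12)
E
```

```text
t 5.02 tcp [0.5211 0.2975 0.172 ] units xyz [ 1.301  0.896 -0.719] dist 0.069 open 0.0552 F [ 0.9 -0.6  0. ]
```

>>> {"op": "drive_tool", "data": {"commands": "0.2 0 0.45 -0.35 0; 0.2 0 0.8 -0.7 0; 0.2 0.4 0.85 -0.7 0; 0.2 0.8 0.85 -0.7 0; 0.2 1.2 0.85 -0.7 0; 0.2 1.2 0.85 -0.7 0; 0.2 1.2 0.85 -0.7 0; 0.2 1.2 0.85 -0.7 0"}}

```text
t: 5.68
tool_pos: [0.5079, 0.337, 0.1266]
tool_rot: [0.254, 1.557, -0.256]
contact_force: [0.2, -0.4, -0.9]
opening: 0.0551
```

```bash
python3 - <<'E'
from h import *
go(.505,.3405,.03)
i=ctrl.camera_info("wrist"); o=ctrl.get_obs(); p,d=ctrl.get_image("wrist"); cv2.imwrite("pics/w4.png",p); X=cloud("wrist",d,i); np.save("pics/w4.npy",X)
m=(np.hypot(X[...,0]-.505,X[...,1]-.34)<.03)&(X[...,2]>.05)&(X[...,2]<.08); print("tip",m.sum(),X[m].mean(0) if m.any() else 0)
p,d=ctrl.get_image("scene"); cv2.imwrite("pics/s4.png",cv2.resize(p[60:200,220:380],None,fx=4,fy=4))
p,d=ctrl.get_image("top"); cv2.imwrite("pics/t4.png",cv2.resize(p[150:290,60:220],None,fx=4,fy=4))
E
```

```text
t 5.68 tcp [0.5079 0.337  0.1266] units xyz [ 2.415  0.063 -0.094] dist 0.097 open 0.0551 F [ 0.2 -0.4 -0.9]
tip 246 [0.49391858 0.34541051 0.0579392 ]
```

View pics/w4.png

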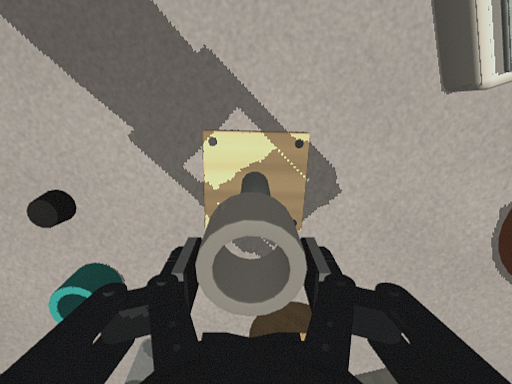

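View pics/s4.png

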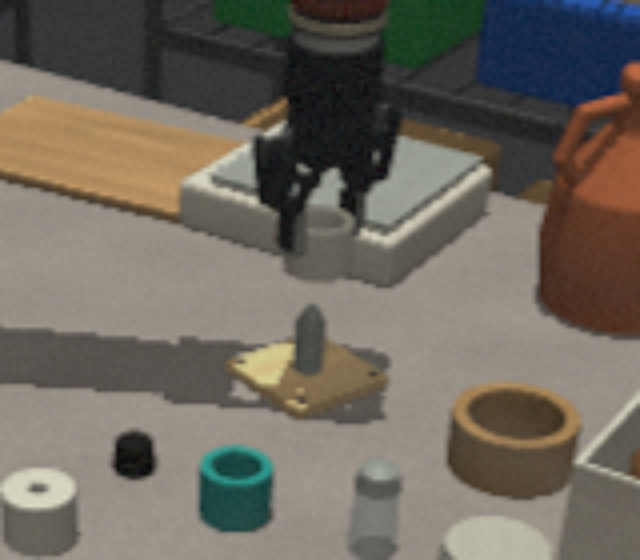

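The post tip is a little ahead of the collar axis: +2.5 to 3.5 mm in tool y and −4 mm in tool z. I'll correct that first, then go down part way.

>>> {"op": "drive_tool", "data": {"commands": "0.2 0 0.07 -0.09 0; 0.2 0 0.07 -0.09 0; 0.2 0.2 0.07 -0.09 0; 0.2 0.5 0.07 -0.09 0; 0.2 0.5 0.07 -0.09 0; 0.2 0.5 0.07 -0.09 0"}}

```text
t: 6.33
tool_pos: [0.5045, 0.3404, 0.1052]
tool_rot: [0.253, 1.559, -0.257]
contact_force: [-0.8, 0.4, -0.4]
opening: 0.0554
```

```bash
python3 - <<'E'
from h import *
go(.505,.3405,.03)
i=ctrl.camera_info("wrist"); o=ctrl.get_obs(); p,d=ctrl.get_image("wrist"); cv2.imwrite("pics/w5.png",p)
X=cloud("wrist",d,i); R=Ro.from_rotvec(o["tool_rot"]).as_matrix()
w=(X-o["tool_pos"])@R
m=(np.hypot(X[...,0]-.505,X[...,1]-.34)<.03)&(X[...,2]>.02)&(X[...,2]<.08)&(np.mgrid[:384,:512][0]<230)
for z0 in(.02,.03,.04,.05): 
    k=m&(X[...,2]>z0)&(X[...,2]<z0+.01); print(z0,k.sum(),w[k].min(0).round(4) if k.any() else 0,w[k].max(0).round(4) if k.any() else 0)
k=(w[...,0]<-.02)&(w[...,0]>-.03)&(np.hypot(w[...,1],w[...,2])<.036); k[:,:195]=0;k[:,308:]=0
print("collar ring y",w[k][:,1].min(),w[k][:,1].max(),"z",w[k][:,2].min(),w[k][:,2].max())
p,d=ctrl.get_image("scene"); cv2.imwrite("pics/s5.png",cv2.resize(p[80:180,240:360],None,fx=6,fy=6))
E
```

```text
t 6.33 tcp [0.5045 0.3404 0.1052] units xyz [1.879 0.011 0.017] dist 0.075 open 0.0554 F [-0.8  0.4 -0.4]
0.02 84 [ 0.0755 -0.0103 -0.0149] [ 0.0852  0.013  -0.0066]
0.03 73 [ 0.0655 -0.0083 -0.0151] [ 0.0748  0.0107 -0.0101]
0.04 10 [ 0.062  -0.0024 -0.0151] [ 0.0645  0.0047 -0.0143]
0.05 0 0 0
collar ring y -0.028235188149327236 0.027659488377227124 z -0.029518758091373196 0.026860284701424562
```

View pics/w5.png

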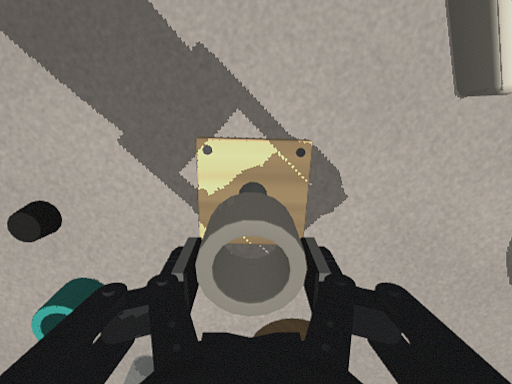

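View pics/s5.png

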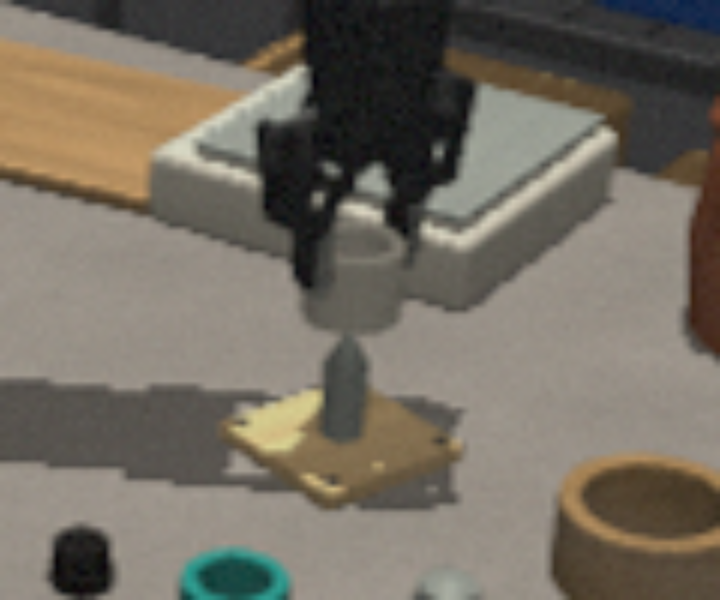

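By the wrist depth the post axis is at tool (y +1.3, z −2) mm and the collar axis at (−0.3, −1.3) mm. That is well inside the 6 mm clearance, so I'll lower it.

>>> {"op": "drive_tool", "data": {"commands": "0.2 0.25 0.03 -0.01 0; 0.2 0.5 0.03 -0.01 0; 0.2 0.75 0.03 -0.01 0; 0.2 1 0.03 -0.01 0; 0.2 1.2 0.03 -0.01 0; 0.2 1.4 0.03 -0.01 0; 0.2 1.5 0.03 -0.01 0; 0.2 1.5 0.03 -0.01 0"}}

```text
t: 7.1
tool_pos: [0.5048, 0.3418, 0.0456]
tool_rot: [0.254, 1.558, -0.256]
contact_force: [-0.0, 0.1, -0.5]
opening: 0.0548
```

```bash
python3 - <<'E'
from h import *
go(.505,.3405,.0305)
E
```

```text
t 7.1 tcp [0.5048 0.3418 0.0456] units xyz [ 0.377 -0.029  0.017] dist 0.015 open 0.0548 F [-0.   0.1 -0.5]
```

>>> {"op": "drive_tool", "data": {"commands": "0.2 0.1 0 0 0; 0.2 0.2 0 0 0; 0.2 0.3 0 0 0; 0.2 0.36 0 0 0; 0.2 0.36 0 0 0; 0.2 0.36 0 0 0"}}

```text
t: 7.6
tool_pos: [0.5056, 0.3423, 0.0328]
tool_rot: [0.255, 1.556, -0.255]
contact_force: [0.4, -0.0, -0.3]
opening: 0.0553
```

>>> {"op": "drive_tool", "data": {"commands": "0.2 0.05 0 0 0; 0.2 0.08 0 0 0; 0.2 0.08 0 0 0; 0.2 0.08 0 0 0"}}

```text
t: 7.93
tool_pos: [0.506, 0.3425, 0.0303]
tool_rot: [0.255, 1.555, -0.255]
contact_force: [-2.2, -0.5, 3.2]
opening: 0.0551
```

Contact at 3 N with the TCP at 0.030, just as computed for fully seated. Releasing, then lifting.

>>> {"op": "drive_tool", "data": {"commands": "0 0 0 0 0; -0.3 0 0 0 0; -0.6 0 0 0 0; -0.7 0 0 0 0; -0.8 0 0 0 0; -0.8 0 0 0 0; -0.8 0 0 0 0; -0.8 0 0 0 0"}}

```text
t: 8.6
tool_pos: [0.5056, 0.3423, 0.0295]
tool_rot: [0.255, 1.556, -0.255]
contact_force: [-0.4, 0.7, 0.9]
opening: 0.0769
```

```bash
python3 - <<'E'
from h import *
go(.505,.3405,.0305)
E
```

```text
t 8.6 tcp [0.5056 0.3423 0.0295] units xyz [-0.024 -0.047 -0.001] dist 0.002 open 0.0769 F [-0.4  0.7  0.9]
```

>>> {"op": "drive_tool", "data": {"commands": "-0.8 -0.5 -0.03 0 0; -0.8 -1.2 -0.03 0 0; -0.8 -2 -0.03 0 0; -0.8 -2.8 -0.03 0 0; -0.8 -3.6 -0.03 0 0; -0.8 -4 -0.03 0 0; -0.8 -4 -0.03 0 0; -0.8 -4 -0.03 0 0"}}

```text
t: 9.27
tool_pos: [0.5059, 0.3415, 0.191]
tool_rot: [0.256, 1.554, -0.254]
contact_force: [-0.2, 0.1, 0.2]
opening: 0.0769
```

```bash
python3 - <<'E'
from h import *
go(.461,.0225,.17)
i=ctrl.camera_info("wrist"); p,d=ctrl.get_image("wrist"); cv2.imwrite("pics/w6.png",p)
X=cloud("wrist",d,i); m=(np.hypot(X[...,0]-.5035,X[...,1]-.342)<.045)&(X[...,2]>.045)&(X[...,2]<.064)
print(m.sum(),np.median(X[m],0),cv2.minEnclosingCircle(X[m][:,:2].astype(np.float32)))
p,d=ctrl.get_image("scene"); cv2.imwrite("pics/s6.png",cv2.resize(p[80:180,240:360],None,fx=6,fy=6))
E
```

```text
t 9.27 tcp [0.5059 0.3415 0.191 ] units xyz [ 0.512 -7.916  1.48 ] dist 0.323 open 0.0769 F [-0.2  0.1  0.2]
1602 [0.50047694 0.34333019 0.05580007] ((0.5041056871414185, 0.34282100200653076), 0.028100192546844482)
```

View pics/w6.png

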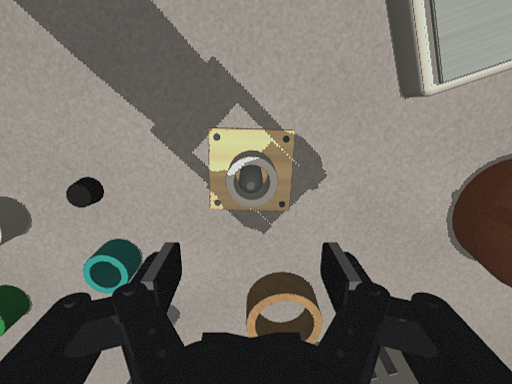

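View pics/s6.png

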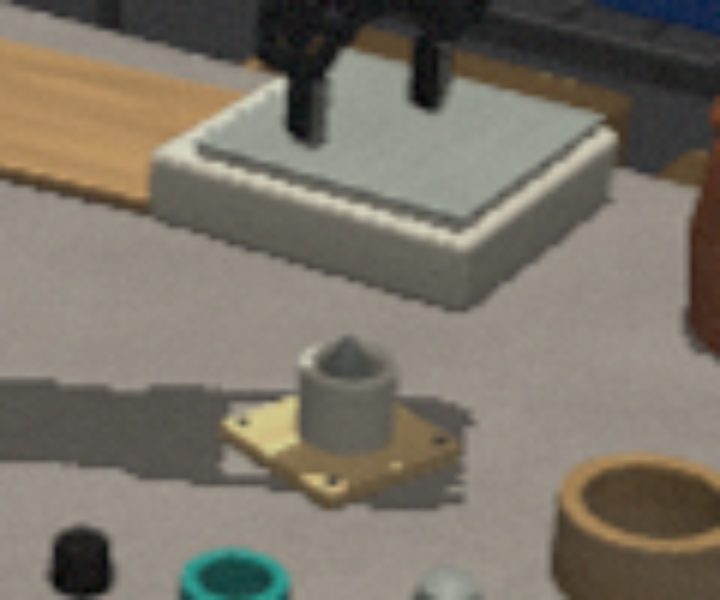

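The wide collar sits flat on the base round the post at wrist (250,180). Its top is at z 0.0558 and its centre within about 2 mm of the axis. Now for the narrow collar.

>>> {"op": "drive_tool", "data": {"commands": "-0.8 0 -0.9 0.2 0; -0.8 0 -1.8 0.35 0; -0.8 0 -2.7 0.5 0; -0.8 0 -3.6 0.65 0; -0.8 0 -4.5 0.85 0; -0.8 0 -5.4 1 0; -0.8 0 -6.3 1.2 0; -0.8 0 -7 1.3 0"}}

```text
t: 10.03
tool_pos: [0.4635, 0.057, 0.1872]
tool_rot: [0.255, 1.56, -0.257]
contact_force: [0.2, 0.1, 0.8]
opening: 0.0768
```

>>> {"op": "drive_tool", "data": {"commands": "-0.8 0 -0.4 0.1 0; -0.8 0 -0.8 0.15 0; -0.8 0.5 -0.8 0.15 0; -0.8 0.5 -0.8 0.15 0; -0.8 0.5 -0.8 0.15 0; -0.8 0.5 -0.8 0.15 0"}}

```text
t: 10.53
tool_pos: [0.4601, 0.0273, 0.1688]
tool_rot: [0.255, 1.558, -0.255]
contact_force: [0.4, -0.3, 1.2]
opening: 0.0764
```

```bash
python3 - <<'E'
from h import *
i=ctrl.camera_info("wrist"); p,d=ctrl.get_image("wrist"); cv2.imwrite("pics/w7.png",p)
X=cloud("wrist",d,i); m=(np.hypot(X[...,0]-.4605,X[...,1]-.0225)<.04)&(X[...,2]>.038)&(X[...,2]<.055)
k=max(cv2.findContours(m.astype(np.uint8),0,1)[0],key=cv2.contourArea); e=cv2.fitEllipse(cv2.convexHull(k)); c=onz("wrist",e[0],.044,i); print(e,c,np.median(X[m][:,2]))
print("tri",tri([ray("wrist",e[0],i),ray("scene",(229.5,182.3)),ray("top",(253.1,225.3))]))
go(c[0],c[1],.012)
E
```

```text
((245.60421752929688, 186.86868286132812), (52.661346435546875, 53.918331146240234), 102.04997253417969) [0.45811241 0.02229403 0.044     ] 0.04389953727170104
tri (array([0.45974329, 0.02248307, 0.03998133]), [np.float64(0.0008323246323896318), np.float64(4.1771944413568986e-05), np.float64(0.0008727589275304823)])
t 10.58 tcp [0.4606 0.0274 0.1695] units xyz [ 3.937 -0.14  -0.014] dist 0.158 open 0.0771 F [ 0.1 -0.5  0.6]
```

View pics/w7.png

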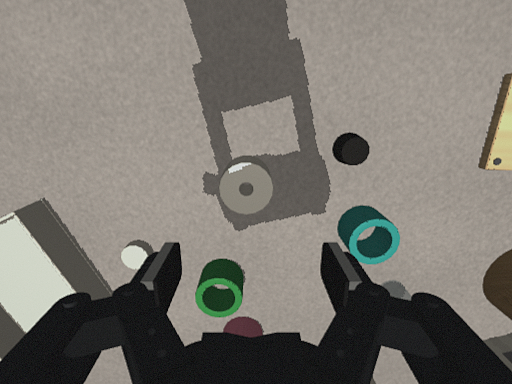

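The narrow collar is at wrist (246,187), with its small bore visible, about 5 mm along −tool y. I'll correct for that and descend.

>>> {"op": "drive_tool", "data": {"commands": "-0.8 0.3 -0.13 0 0; -0.8 0.9 -0.13 0 0; -0.8 1.6 -0.13 0 0; -0.8 2.3 -0.13 0 0; -0.8 3 -0.13 0 0; -0.8 3.5 -0.13 0 0; -0.8 3.9 -0.13 0 0; -0.8 3.9 -0.13 0 0"}}

```text
t: 11.25
tool_pos: [0.4556, 0.0225, 0.0096]
tool_rot: [0.254, 1.564, -0.255]
contact_force: [-0.1, -0.4, 0.3]
opening: 0.0768
```

```bash
python3 - <<'E'
from h import *
go(.4595,.0225,.015)
E
```

```text
t 11.25 tcp [0.4556 0.0225 0.0096] units xyz [-0.135  0.031  0.093] dist 0.007 open 0.0768 F [-0.1 -0.4  0.3]
```

>>> {"op": "drive_tool", "data": {"commands": "-0.8 -0.12 0.03 0.09 0; -0.5 -0.12 0.03 0.09 0; 0.2 -0.12 0.03 0.09 0; 0.2 -0.12 0.03 0.09 0; 0.2 -0.12 0.03 0.09 0; 0.2 -0.12 0.03 0.09 0; 0.2 -0.12 0.03 0.09 0; 0.2 -0.12 0.03 0.09 0", "newtons": 40}}

```text
t: 11.92
tool_pos: [0.4653, 0.0218, 0.0214]
tool_rot: [0.255, 1.55, -0.254]
contact_force: [-1.2, -0.0, 5.7]
opening: 0.0553
```

>>> {"op": "drive_tool", "data": {"commands": "0.2 -0.5 0 0 0; 0.2 -1.2 0 0 0; 0.2 -2 0 0 0; 0.2 -2.8 0 0 0; 0.2 -3.2 0 0 0; 0.2 -3.2 0 0 0; 0.2 -3.2 0 0 0"}}

```text
t: 12.5
tool_pos: [0.4638, 0.0219, 0.1482]
tool_rot: [0.255, 1.552, -0.255]
contact_force: [-1.0, -0.5, -1.1]
opening: 0.055
```

```bash
python3 - <<'E'
from h import *
go(.503,-.281,.15)
p,d=ctrl.get_image("wrist"); cv2.imwrite("pics/w8.png",p)
E
```

```text
t 12.5 tcp [0.4638 0.0219 0.1482] units xyz [-0.038 -6.865  3.345] dist 0.305 open 0.055 F [-1.  -0.5 -1.1]
```

View pics/w8.png

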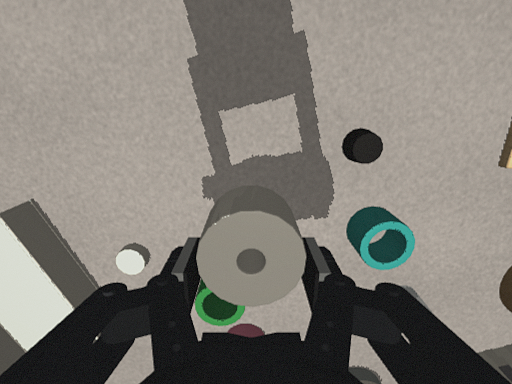

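The narrow collar is held upright at wrist (251,250). Moving to the tray.

>>> {"op": "drive_tool", "data": {"commands": "0.2 0 -0.8 0.4 0; 0.2 0 -1.6 0.8 0; 0.2 0 -2.4 1.2 0; 0.2 0 -3.2 1.6 0; 0.2 0 -4 2 0; 0.2 0 -4.8 2.35 0; 0.2 0 -5.6 2.75 0; 0.2 0 -6.4 3.1 0"}}

```text
t: 13.22
tool_pos: [0.4974, -0.2611, 0.1436]
tool_rot: [0.257, 1.56, -0.254]
contact_force: [0.8, 1.0, -0.7]
opening: 0.0551
```

>>> {"op": "drive_tool", "data": {"commands": "0.2 0 -0.4 0.2 0; 0.2 0 -0.4 0.2 0; 0.2 0.5 -0.4 0.2 0; 0.2 1 -0.4 0.2 0; 0.2 1 -0.4 0.2 0; 0.2 1 -0.4 0.2 0"}}

```text
t: 13.72
tool_pos: [0.4992, -0.2759, 0.1033]
tool_rot: [0.257, 1.562, -0.252]
contact_force: [0.3, -0.3, -0.8]
opening: 0.0551
```

```bash
python3 - <<'E'
from h import *
go(.503,-.281,.026)
p,d=ctrl.get_image("wrist"); cv2.imwrite("pics/w9.png",p)
E
```

```text
t 13.72 tcp [ 0.4992 -0.2759  0.1033] units xyz [ 1.932 -0.096  0.142] dist 0.078 open 0.0551 F [ 0.3 -0.3 -0.8]
```

View pics/w9.png

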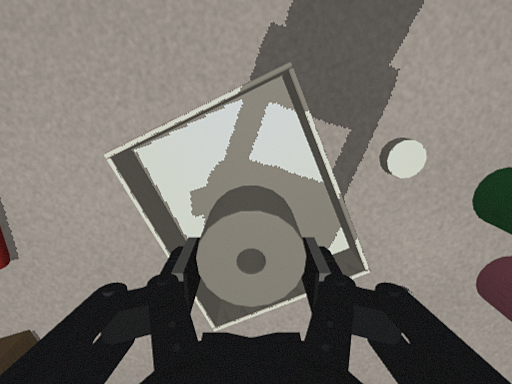

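The collar is over the tray's middle with room for the fingers. Lowering.

>>> {"op": "drive_tool", "data": {"commands": "0.2 0.2 -0.1 0.14 0; 0.2 0.5 -0.1 0.14 0; 0.2 0.9 -0.1 0.14 0; 0.2 1.3 -0.1 0.14 0; 0.2 1.6 -0.1 0.14 0; 0.2 1.8 -0.1 0.14 0; 0.2 1.8 -0.1 0.14 0; 0.2 1.8 -0.1 0.14 0"}}

```text
t: 14.43
tool_pos: [0.5051, -0.2834, 0.0342]
tool_rot: [0.255, 1.556, -0.255]
contact_force: [-0.7, 0.4, -0.8]
opening: 0.0549
```

>>> {"op": "drive_tool", "data": {"commands": "0.2 0.1 0 0 0; 0.2 0.15 0 0 0; 0.2 0.2 0 0 0; 0.2 0.22 0 0 0; 0.2 0.22 0 0 0"}}

```text
t: 14.85
tool_pos: [0.5052, -0.2834, 0.0257]
tool_rot: [0.255, 1.556, -0.255]
contact_force: [-0.5, 0.5, -0.7]
opening: 0.0553
```

>>> {"op": "drive_tool", "data": {"commands": "0.2 0.03 0 0 0; 0 0.03 0 0 0; -0.2 0.03 0 0 0; -0.4 0.03 0 0 0; -0.6 0.03 0 0 0; -0.6 0.03 0 0 0; -0.6 0.03 0 0 0; -0.6 0.03 0 0 0"}}

```text
t: 15.52
tool_pos: [0.5051, -0.2834, 0.0243]
tool_rot: [0.255, 1.556, -0.255]
contact_force: [-0.1, -0.5, 0.0]
opening: 0.0683
```

>>> {"op": "drive_tool", "data": {"commands": "-0.6 -0.4 0 0 0; -0.6 -1.2 0 0 0; -0.6 -2 0 0 0; -0.6 -2.8 0 0 0; -0.6 -3.6 0 0 0; -0.6 -4.2 0 0 0; -0.6 -4.2 0 0 0; -0.6 -4.2 0 0 0"}}

```text
t: 16.18
tool_pos: [0.5062, -0.2841, 0.1948]
tool_rot: [0.253, 1.552, -0.256]
contact_force: [-0.1, 0.6, -0.1]
opening: 0.0682
```

```bash
python3 - <<'E'
from h import *
go(.503,-.281,.2)
i=ctrl.camera_info("wrist"); p,d=ctrl.get_image("wrist"); cv2.imwrite("pics/w10.png",p)
X=cloud("wrist",d,i); m=(np.hypot(X[...,0]-.504,X[...,1]+.283)<.045)&(X[...,2]>.035)&(X[...,2]<.064)
print("narrow",m.sum(),np.median(X[m],0),cv2.minEnclosingCircle(X[m][:,:2].astype(np.float32)))
p,d=ctrl.get_image("scene"); cv2.imwrite("pics/s10.png",p)
X=cloud("scene",d); m=(np.hypot(X[...,0]-.5035,X[...,1]-.341)<.04)&(X[...,2]>.05)&(X[...,2]<.06)
print("wide scene",np.median(X[m],0))
E
```

```text
t 16.18 tcp [ 0.5062 -0.2841  0.1948] units xyz [-0.13   0.049 -0.099] dist 0.007 open 0.0682 F [-0.1  0.6 -0.1]
narrow 1934 [ 0.49845332 -0.28182918  0.04782263] ((0.5000394582748413, -0.28231319785118103), 0.027887510135769844)
wide scene [0.5101259  0.33383006 0.05535852]
```

View pics/w10.png

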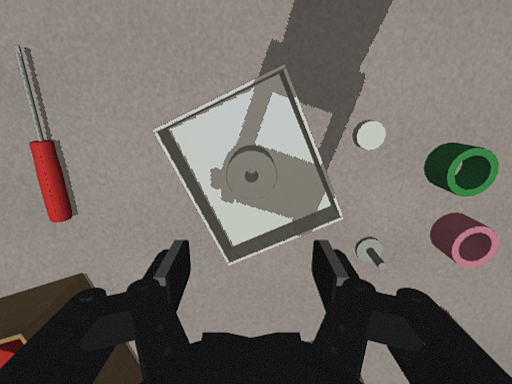

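View pics/s10.png

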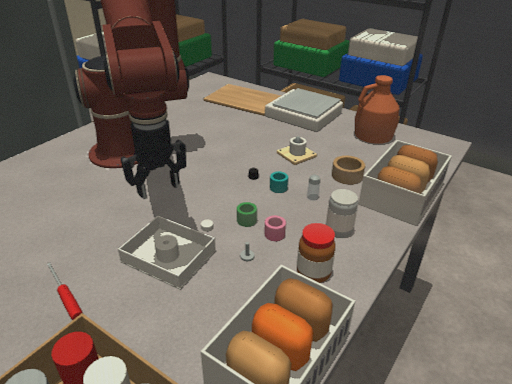

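The narrow collar stands in the middle of the tray (scene 167,248; top at z 0.048). The wide one is on the post (scene 297,147), and the arm is clear of everything.

```bash
python3 -c "
from station import ctrl
print(ctrl.finish_job())"
```

```text
the job is handed in; nothing more can be done
None
```

I put the wide-bore collar over the stub post and stood the narrow-bore collar in the white tray, then handed the job in at about 16 s. The hand-in reports no verdict.

- **Wide collar:** the last wrist view put its top at z 0.0558 m, against 0.056 m expected when fully seated. Its centre was about 2 mm from the post's axis, and it looked upright.
- **Narrow collar:** it stands near the middle of the tray at about (0.500, −0.282), with its top at z 0.048 m. The gripper was open and 0.19 m up when I handed in.
- **Disagreements:** the scene camera read positions 4–6 mm off the top and wrist views. Triangulating the collar rims from the top and scene cameras gave 0.040 m instead of 0.044 m, so I used the depth and wrist readings for the fit. Closing the jaws on each collar pushed the arm up 5 mm or more against about 6–7 N, and I allowed for that when setting the collars down.

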